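# Stack the condiment tray on its mate by feel

### The arm

A 7-joint arm with a two-finger parallel gripper is mounted at the origin on a cart in front of the work surface, level with it; the furniture and walls round the work are solid. World frame = base frame: x ahead of the robot, y to its left, z up, the work surface at z = 0. Lengths are in m, angles in degrees, forces in N, time in s.
With the tool pointing down it reaches from about 0.425 to 0.95 m from the base axis. Payload 16.7 kg.
Tool frame: the origin (TCP) lies midway between the tips of the shut fingers; the grasp point (between the pads) lies 19 mm behind it; z points along the fingers, y is the direction in which the jaws open and shut (so a half turn about z gives the same grasp; the last joint's range is limited). The gripper opens to 94 mm and grips with 3 to 60 N. Pads are 16 mm wide; open, the fingers measure 119 mm over their backs; the gripper's body (75 mm by 177 mm) begins 78 mm behind the grasp point.
Start: joints at [-83.738, 24.414, 4.234, 92.017, -1.954, 63.644, -3.845], TCP at [0.173, 0.652, 0.171] pointing down, gripper open.
Joint ranges: [-163.25, 163.25], [-28.42, 122.38], [-70.27, 78.77], [12.13, 141.07], [-58.53, 238.53], [9.26, 117.41], [-156.51, 156.51]. Speed limits (degrees/s): [108.29, 108.29, 136.94, 136.94, 172.46, 172.46, 172.46].

### API

Orientations are given as [roll, pitch, yaw] about the fixed x, y, z axes, in that order (R = Rz(yaw) Ry(pitch) Rx(roll)).
In Python, from station import env gives the robot as it stands.
- The arm moves only by the tool apply_moves, never from a script. Its argument "motion" is a list that holds one entry, the list of rows, each a list of 7 numbers: the shift along the tool's x, y, z in mm, then the turn, a rotation vector about the tool's x, y, z in degrees, then the opening in per cent of the stroke, from 0 (shut) to 100 (fully open). A call has 1 to 10 rows; each row is the pose to reach, as a shift and turn from the pose commanded when the call began, along the tool's axes at that moment; what a row does not reach only later rows make up. A row lasts 1/12 s, in which the tool goes at most 41.7 mm and 7.16 degrees, less where a joint would pass 70% of its speed; a pose out of reach is approached as far as the arm can. A call with a gripper value outside its range is refused whole. The fingers move at their own pace and stop on an object; "grip_force" is the grip in N (left out, the last holds). Time passes only in rows, so rows that repeat a pose let the fingers close. It gives the time, the measured TCP pose, the force and the opening at its end, in the units of the state.
- env.get_obs(): the state, without advancing time (a new reading comes with each control period).
- env.get_image(name): name is "side" or "top" or "wrist"; returns a dict with "image" (384x512x3 uint8, red, green, blue), "K" (3x3 intrinsics, pixels), "k1" (the pictures are not rectified: a ray, as slopes to the right and down, at radius r is drawn at 1 + k1 r^2 times it, then the intrinsics apply), "R" (3x3) and "t" (3): a world point X has camera coordinates R X + t; the wrist camera has in their place "T_tool_cam" (4x4, takes a point from camera to tool coordinates, whose origin is the TCP and whose axes are the flange's). Camera axes: x right, y down, z forward; pixel columns grow to the right and rows downward; lengths in m; the calibration is good to about 2 mm. A picture is of the moment at which its call begins: read the wrist's pose just before it. There is no depth.
- env.sign_off(): hands the job in, once; it reports no verdict.
The state is a dict: "clock": time; "q": joint angles; "qvel": joint speeds; "tau": joint torques, N m; "tool_pos": TCP position; "tcp_rot": TCP orientation; "force": force on the tool from outside, world axes, zero at the start; "wrist_torque": the same for the moment, N m; "finger_gap": opening from 0.0 (shut) to 1.0 (fully open).
Only numpy, scipy, OpenCV 4.12 (cv2) and the standard library are available. Lean on these libraries where they do the work, as an engineer would, in place of code of your own. Each camera call takes 0.05 s, during which the arm holds its last target.

### The job

Take the loose wooden tray by its carrying bar and stack it on the matching tray that stands on the black rubber mat: lower it so that all four corner feet drop into the corner sockets, then let go, leaving it fully home, level and flush on the corner blocks. The tray on the mat was not set down exactly, so feel for the sockets with a light touch: never press or bump the trays together with more than about 30 N, and never drop it in. Leave the mugs, bowl, tin and dispenser where they stand.

Things in the scene. Friction and masses are not known exactly. Their poses are not given: they have to be found in the camera images.
- upper_tray: Upper tray, loose, 0.3 to 0.6 kg: empty open beech tray 140 (its x) by 200 (its y) mm, a partition along y, a carrying bar over it. Origin: centre of the plane of its foot tips, z up. Floor's underside at z = 10, top of walls at z = 54 mm. Either end may face either way in the stack.
- foot (a point): Tip of one of the upper tray's four feet: at its (54, 86, 0) mm; the others at x = +-54, y = +-86. Round pegs 13.4 mm thick, 10 mm long; the lowest 3 mm taper to 11.2 mm at the tip.
- handle (a point): Middle of the upper tray's carrying bar, at its (0, 0, 118) mm, axes as the tray's. The bar runs along y: 110 long, 14 wide (x), 20 mm high (z 108 to 128), on posts 14 mm thick at y = +-45; free below it down to z = 52. Grip it across x.
- mat: Black rubber mat, fixed, 170 (its x) by 230 (its y) by 4 mm; origin: centre of its underside, z up. On it, parallel, stands the lower tray: open, beech, 140 by 200 mm, holding a white dish of sachets. It was NOT put down exactly: its centre is up to 7 mm off the mat's along x and also along y; its own position is not reported.
- block_level (a point): Point 62 mm above the mat's centre: height of the tops of the lower tray's four corner blocks (walls end 2 mm lower). In each block top is a square socket 16 mm wide, 1 mm chamfer, 16 mm deep, at x = +-54, y = +-86 mm from the lower tray's (not the mat's) centre. Feet standing on the blocks: upper tray's origin at this height.
- home_level (a point): Point 52 mm above the mat's centre: height of the upper tray's origin when it is fully home, its floor on the blocks. The lower tray gives about 0.17 mm per N pressed down (soft feet) and slides on the mat when pushed sideways with over 3 to 5 N, at most to 9 mm off centre each way.
- sugar_bowl: Bystander: small clear glass bowl with sugar cubes, 77 wide, 54 high mm; origin at the centre of its underside.
- blue_mug: Bystander: dull blue mug, 85 wide, 117 over its handle, 96 high mm; origin at the centre of its underside.
- mug_a: Bystander: white mug standing upside down, 70 wide, 99 over its handle, 90 high mm; origin at the centre of its underside.
- mug_b: Bystander: white mug standing upside down, 70 wide, 99 over its handle, 90 high mm; origin at the centre of its underside.
- creamer_1: Bystander: creamer tin with a blue lid, 55 wide, 82 high mm; origin at the centre of its underside.
- sugar_dispenser_1: Bystander: glass sugar dispenser with a spout, 69 wide, 121 high mm; origin at the centre of its underside.

How it is judged (in metres and radians):
On the way, in this order (a step that is already met when the one before it is completed fails the run):
1. the upper tray is lifted clear of the counter (height (world z) of upper_tray above 0.04 m), for 0.2 s.
2. the upper tray sits home: all four feet in the sockets (z of upper_tray in the frame of mat below 0.0545 m and horizontal distance between upper_tray and mat below 0.014 m and angle between upper_tray's own z axis and vertical below 0.03 rad and angle between the y axis of upper_tray and the y axis of mat, either way round below 0.05 rad), for 0.2 s.
At the end, for the whole second after the job is handed in: The upper tray rests released and still on the lower tray with its feet in the sockets: its origin less than 54.5 mm above the mat's origin (52 mm nominal) and within 14 mm of it sideways, tilted under 0.03 rad, its long side within 0.05 rad of the mat's (all of step 2 and linear speed of upper_tray below 0.02 m/s and contact force between upper_tray and the fingers below 0.5 N); the robot touches nothing.
It fails at once if the trays are pressed or bumped together with more than 35 N (contact force between upper_tray and mat above 35 N).
It fails at once if a bystander is moved by more than 30 mm (distance of any of sugar_bowl, blue_mug, mug_a, mug_b, creamer_1, sugar_dispenser_1 from where it was at the start of the episode above 0.03 m).
It also fails if it takes over 58 s, if anything falls off the work surface, if the arm or the gripper's body presses on something with over 40 N, if the wrist force passes 120 N, or if a joint passes its speed limit or range.

## Working session

There is one attempt and no reset: what is moved stays moved. The work goes in short steps, Python scripts to look and compute and a tool call to move; the robot and the scene stay as the last step left them, time stands still between calls to the robot, and variables do not carry over. Pictures are saved under pics/ and viewed, and the job is handed in when it is done.

Besides the shell and the picture viewer there is one more tool, called as name([rows], argument=value, ...), one row to a line, values as JSON. apply_moves: Moves the arm, as the interface text tells. Its arguments: {"type":"object","properties":{"motion":{"type":"array"},"grip_force":{"type":"number"}},"required":["motion"]}

```bash
mkdir -p pics; ls
python3 - <<'E'
from station import env
import cv2
print(env.get_obs())
for n in ["side","top","wrist"]:
    d=env.get_image(n); cv2.imwrite(f"pics/{n}0.png",d["image"][:,:,::-1])
    print(n,{k:v for k,v in d.items() if k!="image"})
E
```

```text
pics
{'clock': 0.0, 'q': array([-83.73702457,  24.4496267 ,   4.23078265,  92.05245884,
        -1.9537461 ,  63.64412916,  -3.84502764]), 'qvel': array([-0.05356676, -0.02299959, -0.05702916, -0.03832183, -0.03666945,
        0.06265921, -0.01585851]), 'tau': array([-1.77489596e-04, -9.35791683e+01,  3.66684347e+00, -4.54194009e+01,
       -4.87660978e-02,  2.04554218e-02,  2.02420697e-04]), 'tool_pos': array([0.17265517, 0.6520367 , 0.17057397]), 'tcp_rot': array([-1.79926113e+02,  5.26738036e-03,  1.65169523e+02]), 'force': array([-0.52986822, -0.04158549, -1.27379312]), 'wrist_torque': array([ 0.00614097, -0.02402974,  0.02604399]), 'finger_gap': 0.9964792430361565}
side {'K': array([[497.85383182,   0.        , 265.13012122],
       [  0.        , 497.85383182, 190.20140259],
       [  0.        ,   0.        ,   1.        ]]), 'k1': -0.18750485848078685, 'R': array([[ 0.69480075, -0.71915063, -0.0086187 ],
       [-0.52394019, -0.49791793, -0.69106035],
       [ 0.49268508,  0.48466493, -0.72274568]]), 't': array([-0.44989405,  0.32250994,  1.44522314])}
top {'K': array([[427.0
[... 223 characters left out ...]
       [-0.99401746, -0.00615628, -0.10904764],
       [ 0.1089654 ,  0.01240534, -0.99396813]]), 't': array([-0.05420499,  0.56466267,  1.19552438])}
wrist {'K': array([[281.36998915,   0.        , 255.13102536],
       [  0.        , 281.36998915, 187.52049161],
       [  0.        ,   0.        ,   1.        ]]), 'k1': -0.0024631115704134, 'T_tool_cam': array([[ 1.67526529e-04, -9.67301815e-01, -2.53628015e-01,
         7.30443442e-02],
       [ 9.99999070e-01,  5.05266435e-04, -1.26649560e-03,
         1.19543945e-03],
       [ 1.35323322e-03, -2.53627567e-01,  9.67301001e-01,
        -2.13480061e-01],
       [ 0.00000000e+00,  0.00000000e+00,  0.00000000e+00,
         1.00000000e+00]])}
```

View pics/side0.png

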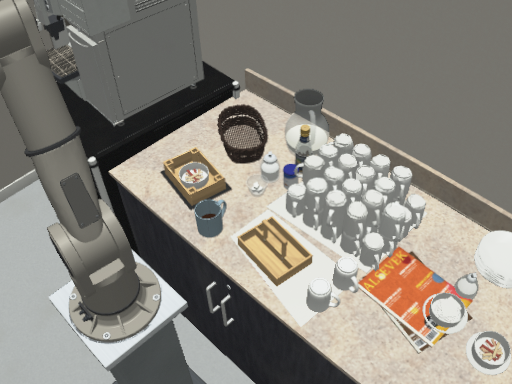

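View pics/top0.png

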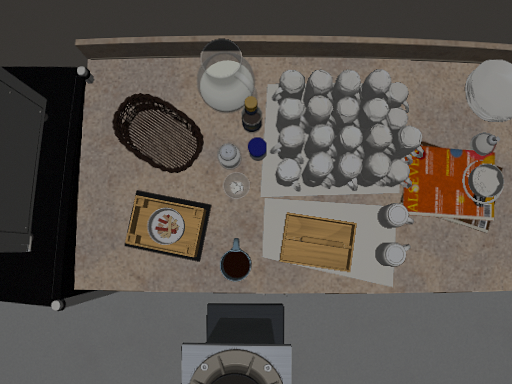

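View pics/wrist0.png

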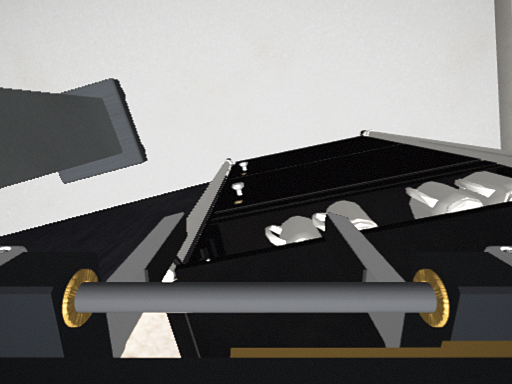

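```bash
cat > h.py <<'E'
import numpy as np, cv2
from station import env
def proj(d,X):
    X=np.atleast_2d(X); C=X@d["R"].T+d["t"]; s=C[:,:2]/C[:,2:]; r2=(s**2).sum(1,keepdims=True)
    s=s*(1+d["k1"]*r2); return s*[d["K"][0,0],d["K"][1,1]]+d["K"][:2,2]
def ray(d,uv):
    uv=np.atleast_2d(np.float64(uv)); s0=(uv-d["K"][:2,2])/[d["K"][0,0],d["K"][1,1]]; s=s0.copy()
    for _ in range(30): s=s0/(1+d["k1"]*(s**2).sum(1,keepdims=True))
    D=np.c_[s,np.ones(len(s))]@d["R"]; c=-d["R"].T@d["t"]; return c,D
def atz(d,uv,z):
    c,D=ray(d,uv); return c+D*((z-c[2])/D[:,2])[:,None]
E
python3 - <<'E'
from h import *
s=env.get_image("side");t=env.get_image("top")
print(proj(s,[[.173,.652,.171],[0,0,0],[0,0,.3]]),proj(t,[[.173,.652,.171],[0,0,0]]))
for n,d,b in [("a",t,(260,195,380,285)),("b",t,(110,180,230,270)),("c",s,(225,205,325,295)),("d",s,(150,140,240,215))]:
    im=d["image"][b[1]:b[3],b[0]:b[2],::-1]; im=cv2.resize(im,None,fx=6,fy=6,interpolation=cv2.INTER_CUBIC); im=np.clip(im*1.6,0,255).astype(np.uint8) if d is t else im
    cv2.imwrite(f"pics/z{n}.png",im); print(n,im.shape)
E
```

```text
[[ 43.93818527 131.88099487]
 [114.41274637 298.24428952]
 [ 86.71398844 235.62241121]] [[-12.13622711 340.00954914]
 [235.378293   396.6505776 ]]
a (540, 720, 3)
b (540, 720, 3)
c (540, 600, 3)
d (450, 540, 3)
```

View pics/za.png

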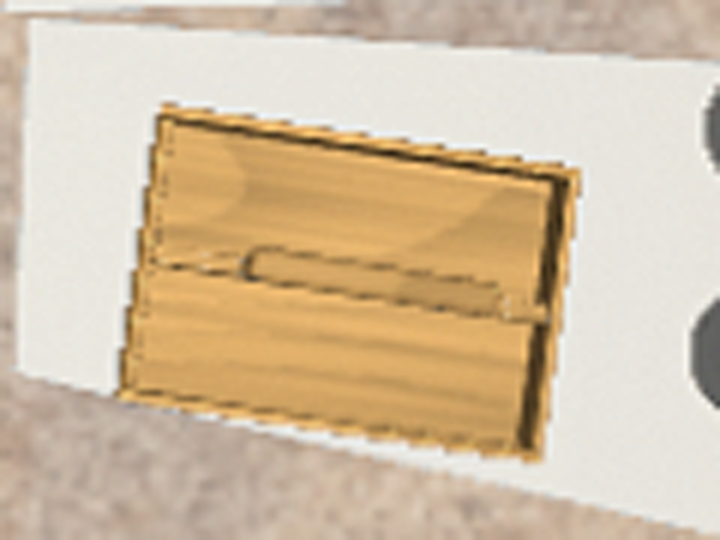

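View pics/zb.png

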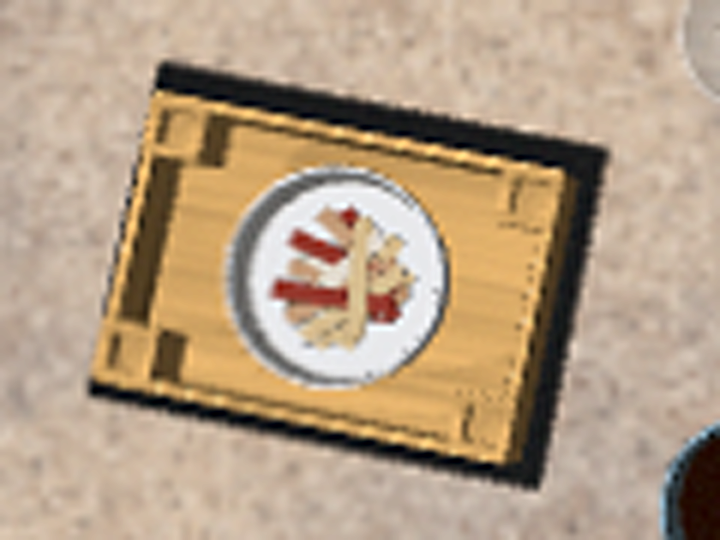

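View pics/zc.png

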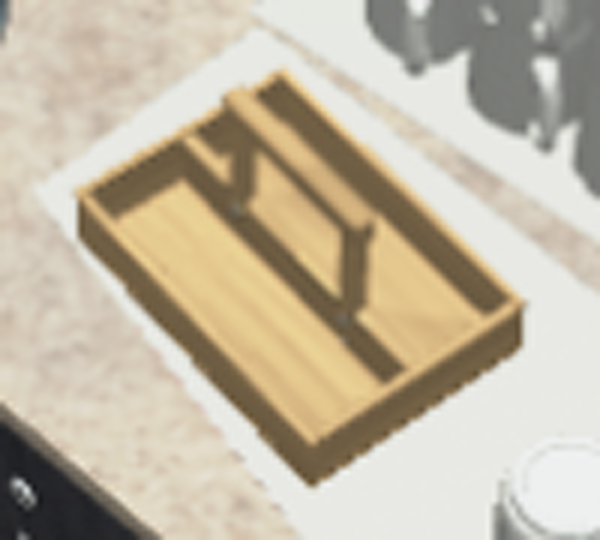

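View pics/zd.png

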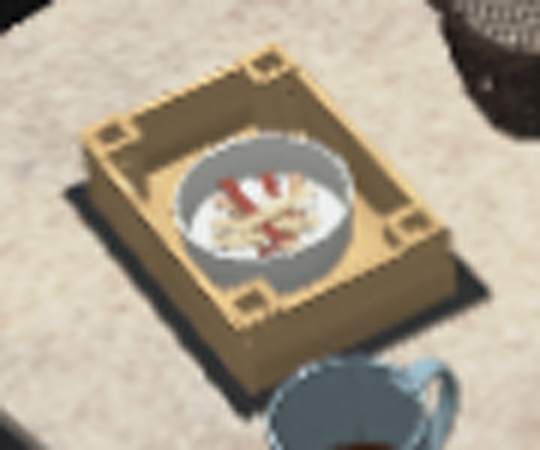

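```bash
cat > fit.py <<'E'
from h import *
from scipy.optimize import least_squares
t=env.get_image("top");s=env.get_image("side")
def un(p,b): return (np.array(p,float)+.5)/6-.5+np.array(b)
# order ++ , +-, --, -+
sg=np.array([[1,1],[1,-1],[-1,-1],[-1,1]])
def fit(obs,hx,hy,z):
    def pts(p):
        c,q=np.cos(p[2]),np.sin(p[2]); xy=sg*[hx,hy]
        return np.c_[p[0]+c*xy[:,0]-q*xy[:,1],p[1]+q*xy[:,0]+c*xy[:,1],np.full(4,z)]
    f=lambda p:np.concatenate([(proj(d,pts(p))-o).ravel() for d,o in obs])
    r=least_squares(f,[.5,0,0]); print(r.x[:2]*1000,np.degrees(r.x[2]),"res",np.abs(r.fun).max().round(2),np.sqrt((r.fun**2).mean()).round(2)); return r.x
A,B,C,D=(260,195),(110,180),(225,205),(150,140)
ut=un([(163,108),(578,172),(540,458),(122,393)],A); us=un([(283,73),(522,303),(315,443),(80,195)],C)
lt=un([(160,93),(572,172),(505,462),(95,380)],B); ls=un([(272,45),(448,230),(240,325),(85,135)],D)
mt=un([(163,63),(608,150),(538,488),(90,393)],B)
if __name__=="__main__":
    for n,o in [("U top",[(t,ut)]),("U side",[(s,us)]),("U both",[(t,ut),(s,us)])]: print(n); fit(o,.07,.1,.054)
    for n,o in [("L top",[(t,lt)]),("L side",[(s,ls)]),("L both",[(t,lt),(s,ls)])]: print(n); fit(o,.07,.1,.060)
    print("mat");fit([(t,mt)],.085,.115,.004)
    # bystanders base approx
    print(atz(t,[[236,264]],.096),atz(t,[[397,215],[394,254]],.09),atz(t,[[236,186]],.03))
    print("handle",atz(t,un([(250,262),(500,300)],A),.128))
E
python3 fit.py
```

```text
U top
[ 448.24912933 -230.19423305] -8.444304406293329 res 1.08 0.84
U side
[ 444.57806552 -235.18099301] -8.203813027049014 res 1.65 0.99
U both
[ 447.06315931 -232.04095817] -8.354869216749153 res 2.14 1.13
L top
[489.65706367 199.86213441] -10.716049444120513 res 0.69 0.41
L side
[487.73951378 197.33861216] -10.505243345847074 res 1.55 0.85
L both
[489.18213754 199.26573655] -10.64748261440348 res 1.52 0.72
mat
[494.20581005 204.2926272 ] -10.769557986717276 res 0.65 0.49
[[ 0.38641324 -0.0036177   0.096     ]] [[ 0.52105221 -0.44405342  0.09      ]
 [ 0.41437726 -0.43328782  0.09      ]] [[0.60708206 0.00249871 0.03      ]]
handle [[ 0.45585153 -0.17553934  0.128     ]
 [ 0.43966822 -0.28515165  0.128     ]]
```

```bash
cat > plan.py <<'E'
from h import *
from scipy.spatial.transform import Rotation as Ro
def rot(r): return Ro.from_euler("xyz",r,degrees=True)
def rows(targets,ref=None):
    o=env.get_obs(); p0,R0=(o["tool_pos"],rot(o["tcp_rot"])) if ref is None else ref
    print("t",round(o["clock"],2),"p",(p0*1000).round(1),"rpy",o["tcp_rot"].round(2),"F",o["force"].round(2),"tq",o["wrist_torque"].round(2),"gap",round(o["finger_gap"],4),"q",o["q"].round(0))
    for p,r in targets:
        print((R0.inv().apply(np.array(p)-p0)*1000).round(1),(R0.inv()*rot(r)).as_rotvec(degrees=True).round(2))
E
python3 - <<'E'
from plan import *
T=[([.25,.50,.22],[180,0,140]),([.33,.42,.24],[180,0,120]),([.42,.25,.25],[180,0,100]),([.47,.05,.25],[180,0,81.6]),([.447,-.231,.2],[180,0,81.6]),([.447,-.231,.099],[180,0,81.6])]
rows(T)
E
```

```text
t 0.35 p [172.7 652.4 171.1] rpy [-179.98   -0.    165.17] F [ 0.3  -0.91  0.45] tq [0.04 0.   0.05] gap 1.0008 q [-84.  24.   4.  92.  -2.  64.  -4.]
[-113.7 -127.6  -48.9] [-2.000e-02  0.000e+00  2.517e+01]
[-211.5 -184.4  -68.8] [-2.000e-02  1.000e-02  4.517e+01]
[-342.  -325.7  -78.8] [-1.000e-02  1.000e-02  6.517e+01]
[-441.6 -506.3  -78.8] [-1.000e-02  1.000e-02  8.357e+01]
[-491.3 -783.8  -28.7] [-1.000e-02  1.000e-02  8.357e+01]
[-491.3 -783.8   72.3] [-1.000e-02  1.000e-02  8.357e+01]
```

apply_moves([
  [[-28,-32,-12,0,0,6,100],[-57,-64,-25,0,0,12,100],[-85,-95,-37,0,0,18,100],[-114,-128,-49,0,0,25,100],[-146,-147,-56,0,0,32,100],[-179,-165,-62,0,0,38,100],[-211,-184,-69,0,0,45,100],[-240,-215,-73,0,0,50,100],[-265,-243,-75,0,0,54,100],[-290,-270,-77,0,0,58,100]],
])

```text
clock: 1.18
tool_pos: [0.3848, 0.3151, 0.2487]
tcp_rot: [180.0, -0.0, 106.9]
force: [0.4, 0.4, 0.8]
finger_gap: 0.999
```

Run:
```python
from plan import *
T=[([.42,.25,.25],[180,0,100]),([.47,.05,.25],[180,0,81.6]),([.447,-.231,.2],[180,0,81.6]),([.447,-.231,.099],[180,0,81.6])]
rows(T)
```

```text
t 1.18 p [384.8 315.1 248.7] rpy [ 1.7998e+02 -3.0000e-02  1.0692e+02] F [0.45 0.39 0.76] tq [-0.05  0.03 -0.04] gap 0.9994 q [-69.   3.  23. 110.  -1.  67. -28.]
[-72.6  14.7  -1.4] [ 0.02 -0.03  6.92]
[-278.4    4.3   -1.5] [ 1.000e-02 -4.000e-02  2.532e+01]
[-540.6  -99.4   48.3] [ 1.000e-02 -4.000e-02  2.532e+01]
[-540.7  -99.5  149.3] [ 1.000e-02 -4.000e-02  2.532e+01]
```

apply_moves([
  [[-36,7,0,0,0,4,100],[-73,14,-1,0,0,7,100],[-114,12,-1,0,0,11,100],[-155,10,-1,0,0,15,100],[-196,8,-1,0,0,19,100],[-237,6,-1,0,0,22,100],[-278,4,-1,0,0,25,100],[-314,-10,2,0,0,25.3,100],[-350,-24,8,0,0,25.3,100],[-386,-38,14,0,0,25.3,100]],
])

```text
clock: 2.02
tool_pos: [0.4613, -0.0647, 0.2344]
tcp_rot: [180.0, -0.0, 81.9]
force: [0.4, -0.3, -0.2]
finger_gap: 1.002
```

Run:
```python
from plan import *
T=[([.447,-.231,.25],[180,0,81.6]),([.447,-.231,.18],[180,0,81.6]),([.447,-.231,.099],[180,0,81.6])]
rows(T)
```

```text
t 2.02 p [461.3 -64.7 234.4] rpy [ 1.7996e+02 -5.0000e-02  8.1850e+01] F [ 0.38 -0.33 -0.25] tq [-0.09 -0.03 -0.  ] gap 1.0018 q [-46.  -1.  46. 115.   1.  66.  -8.]
[-166.7    9.4  -15.8] [ 0.04 -0.05  0.25]
[-166.7    9.4   54.2] [ 0.04 -0.05  0.25]
[-166.8    9.3  135.2] [ 0.04 -0.05  0.25]
```

apply_moves([
  [[-40,2,0,0,0,0.2,100],[-80,4,0,0,0,0.2,100],[-120,7,0,0,0,0.2,100],[-160,9,10,0,0,0.2,100],[-167,9,34,0,0,0.2,100],[-167,9,34,0,0,0.2,100]],
])

```text
clock: 2.52
tool_pos: [0.4446, -0.2315, 0.1978]
tcp_rot: [-179.8, 0.1, 81.4]
force: [-0.6, 0.2, -2.2]
finger_gap: 0.999
```

Run:
```python
from plan import *
T=[([.447,-.231,.099],[180,0,81.6])]
rows(T)
o=env.get_obs();d=env.get_image("wrist");cv2.imwrite("pics/w1.png",d["image"][:,:,::-1])
M=np.eye(4);M[:3,:3]=rot(o["tcp_rot"]).as_matrix();M[:3,3]=o["tool_pos"];W=np.linalg.inv(M@d["T_tool_cam"]);d["R"]=W[:3,:3];d["t"]=W[:3,3]
x,y,a=.447,-.231,np.radians(-8.4)
L=np.array([[0,55,128],[0,-55,128],[7,55,128],[-7,-55,128],[70,100,54],[70,-100,54],[-70,-100,54],[-70,100,54]])/1000
Rz=np.array([[np.cos(a),-np.sin(a),0],[np.sin(a),np.cos(a),0],[0,0,1]])
print(proj(d,L@Rz.T+[x,y,0]).round(1))
```

```text
t 2.52 p [ 444.6 -231.5  197.8] rpy [-1.7982e+02  7.0000e-02  8.1420e+01] F [-0.58  0.23 -2.22] tq [-0.02  0.16  0.  ] gap 0.9991 q [-31.   9.  58. 114.  -9.  61.  22.]
[ 1.   2.6 98.7] [-0.18  0.07 -0.18]
[[256.9 132.9]
 [257.  235.5]
 [264.  132.9]
 [250.6 235.5]
 [314.8  90.6]
 [307.4 242.9]
 [206.4 243.1]
 [198.5  91. ]]
```

View pics/w1.png

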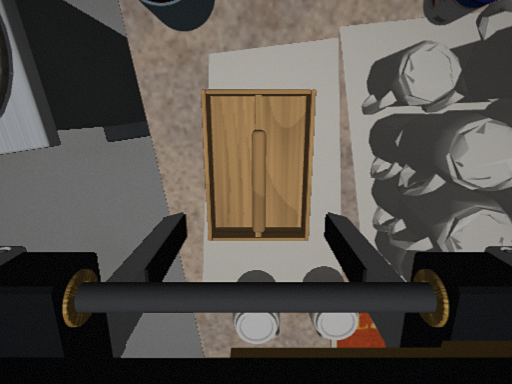

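Run:
```python
from plan import *
rows([([.4492,-.2302,.099],[180,0,81.6])])
```

```text
t 2.57 p [ 445.3 -230.1  199.1] rpy [-1.7981e+02  6.0000e-02  8.1490e+01] F [0.61 0.25 0.74] tq [-0.05  0.03  0.01] gap 1.0021 q [-31.   9.  57. 114.  -9.  61.  22.]
[  0.6   4.1 100.1] [-0.19  0.06 -0.11]
```

apply_moves([
  [[0,1,30,0,0,0,100],[0,3,60,0,0,0,100],[0,3,90,0,0,0,100],[0,3,100,0,0,0,100],[0,3,100,0,0,0,100],[0,3,100,0,0,0,100]],
])

```text
clock: 3.07
tool_pos: [0.4504, -0.2295, 0.1015]
tcp_rot: [180.0, -0.0, 81.7]
force: [-0.3, -0.6, 0.4]
finger_gap: 1.003
```

Run:
```python
from plan import *
rows([([.4492,-.2302,.099],[180,0,81.6])])
o=env.get_obs();d=env.get_image("wrist");cv2.imwrite("pics/w2.png",d["image"][:,:,::-1])
```

```text
t 3.07 p [ 450.4 -229.5  101.5] rpy [179.99  -0.    81.7 ] F [-0.32 -0.59  0.41] tq [-0.12  0.1   0.02] gap 1.0028 q [-23.  19.  52. 120. -20.  50.  32.]
[-0.9 -1.1  2.5] [ 0.01 -0.    0.1 ]
```

View pics/w2.png

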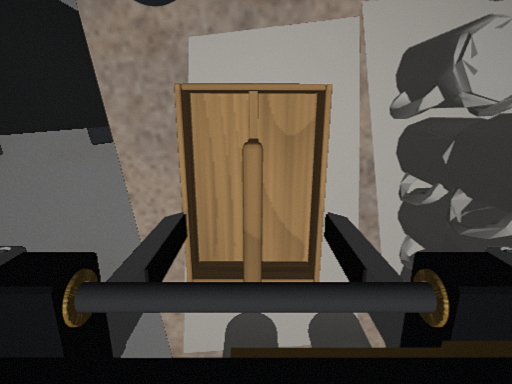

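apply_moves([
  [[-1,-1.5,2,0,0,0,100],[-1,-1.5,2,0,0,0,40],[-1,-1.5,2,0,0,0,10],[-1,-1.5,2,0,0,0,5],[-1,-1.5,2,0,0,0,5],[-1,-1.5,2,0,0,0,5],[-1,-1.5,2,0,0,0,5],[-1,-1.5,2,0,0,0,5]],
], grip_force=50)

```text
clock: 3.78
tool_pos: [0.4482, -0.2306, 0.0983]
tcp_rot: [-180.0, 0.0, 81.7]
force: [-0.1, 0.4, 0.7]
finger_gap: 0.539
```

Run:
```python
from plan import *
rows([([.4492,-.2302,.099],[180,0,81.6])])
```

```text
t 3.78 p [ 448.2 -230.6   98.3] rpy [-179.99    0.     81.67] F [-0.08  0.4   0.74] tq [-0.03  0.06 -0.01] gap 0.5389 q [-23.  19.  52. 120. -20.  50.  32.]
[ 0.5  0.9 -0.7] [-0.01  0.    0.07]
```

Fingers are slow; continue closing (expect ≈0.15).

apply_moves([
  [[0,0,0,0,0,0,5],[0,0,0,0,0,0,5],[0,0,0,0,0,0,5],[0,0,0,0,0,0,5],[0,0,0,0,0,0,5],[0,0,0,0,0,0,5],[0,0,0,0,0,0,5],[0,0,0,0,0,0,5],[0,0,0,0,0,0,5]],
])

```text
clock: 4.53
tool_pos: [0.4482, -0.2306, 0.0983]
tcp_rot: [-180.0, 0.0, 81.7]
force: [0.2, 0.1, -0.1]
finger_gap: 0.053
```

Run:
```python
from plan import *
rows([([.4492,-.2302,.25],[180,0,81.6])])
```

```text
t 4.53 p [ 448.2 -230.6   98.3] rpy [-180.      0.     81.67] F [ 0.19  0.05 -0.06] tq [-0.08  0.1  -0.07] gap 0.0533 q [-23.  19.  52. 120. -20.  50.  32.]
[   0.5    0.9 -151.7] [-0.    0.    0.07]
```

Run:
```python
from plan import *
d=env.get_image("wrist");s=env.get_image("side");t=env.get_image("top")
S=cv2.resize(s["image"][150:320,180:360],None,fx=3,fy=3,interpolation=cv2.INTER_CUBIC);
o=np.zeros((600,800,3),np.uint8);o[:384,:512]=d["image"];cv2.imwrite("pics/w3.png",d["image"][:,:,::-1]);cv2.imwrite("pics/s3.png",S[:,:,::-1])
print(env.get_obs()["finger_gap"],proj(s,[[.4482,-.2306,.0983]]))
```

```text
0.05163721751004598 [[274.01222176 235.29747938]]
```

View pics/w3.png

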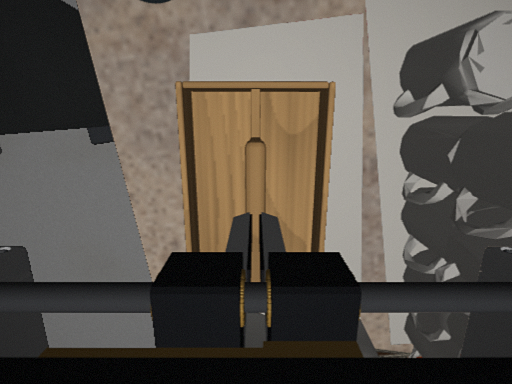

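View pics/s3.png

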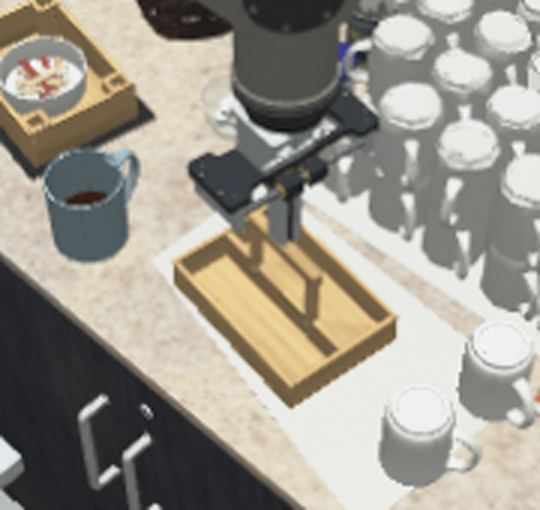

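Run:
```python
from fit import *
from plan import rot
sol=[]
def pts(p,xy):
    c,q=np.cos(p[2]),np.sin(p[2]); return np.c_[p[0]+c*xy[:,0]-q*xy[:,1],p[1]+q*xy[:,0]+c*xy[:,1],np.full(len(xy),p[3])]
for n,o,h in [("U",(ut,us),(.07,.1)),("L",(lt,ls),(.07,.1))]:
  for w in (0,1,2):
    ob=[(t,o[0]),(s,o[1])] if w==2 else [[(t,o[0]),(s,o[1])][w]]
    r=least_squares(lambda p:np.concatenate([(proj(d,pts(p,sg*h))-q).ravel() for d,q in ob]),[.5,0,0,.05]);print(n,w,(r.x[[0,1,3]]*1000).round(1),np.degrees(r.x[2]).round(2),np.abs(r.fun).max().round(2))
d=env.get_image("wrist")
im=d["image"][:300,160:350];cv2.imwrite("pics/w3z.png",cv2.resize(im,None,fx=3,fy=3,interpolation=cv2.INTER_CUBIC)[300:,:,::-1])
S=s["image"][180:260,230:330];cv2.imwrite("pics/s3z.png",cv2.resize(S,None,fx=7,fy=7,interpolation=cv2.INTER_CUBIC)[:,:,::-1])
```

```text
U 0 [ 448.6 -234.2   24.5] -8.45 0.56
U 1 [ 471.2 -210.5    5.4] -8.04 0.25
U 2 [ 448.8 -231.1   44.8] -8.33 1.32
L 0 [490.  201.4  52.8] -10.71 0.67
L 1 [513.  234.5  17.1] -10.34 0.87
L 2 [490.1 201.1  55.2] -10.64 1.42
```

View pics/w3z.png

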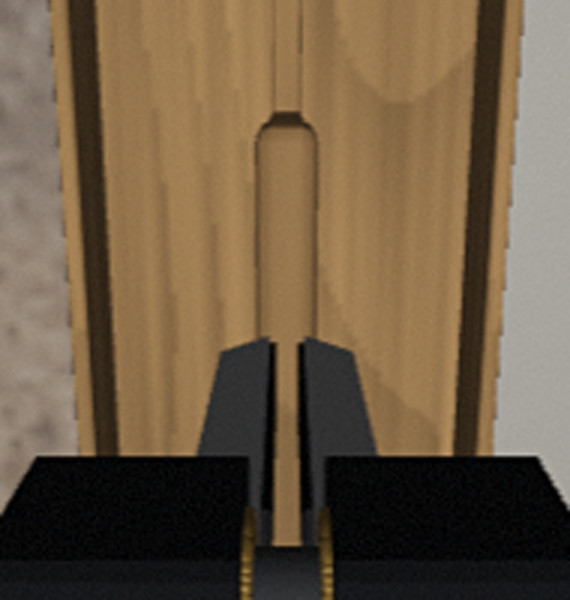

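View pics/s3z.png

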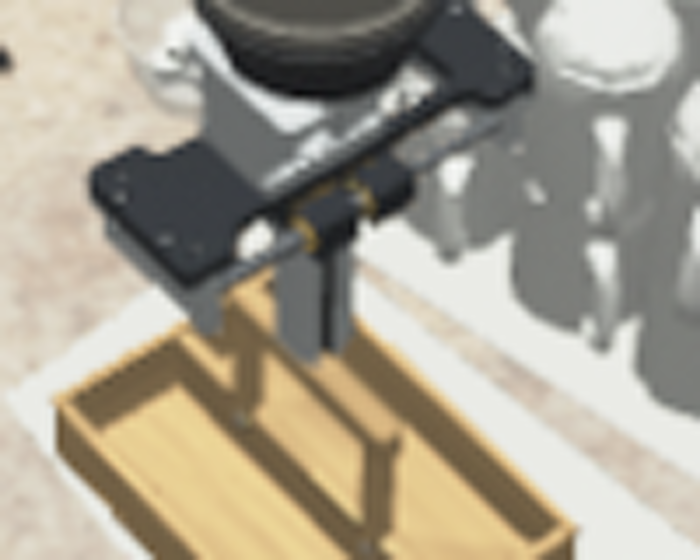

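Run:
```python
from fit import *
def tri(a,b):
    c1,D1=ray(t,a);c2,D2=ray(s,b);A=np.c_[D1[0],-D2[0]];k=np.linalg.lstsq(A,c2-c1,rcond=None)[0];p,q=c1+k[0]*D1[0],c2+k[1]*D2[0];return ((p+q)/2*1000).round(1),(np.linalg.norm(p-q)*1000).round(1)
print("bar",tri(un((375,281),A),un((300,160),C)))
print("bar ends",tri(un((248,262),A),un((235,92),C)),tri(un((502,300),A),un((365,226),C)))
for i in range(4): print("U",tri(ut[i],us[i]),"L",tri(lt[i],ls[i]))
# base corner of U visible in side only at z?: 
print("U base side bottom",un([(313,487)],C), "rim->", proj(s,[[.40-.0,-.34,.054]]))
S=s["image"]
```

```text
bar (array([ 448.3, -232. ,  118.4]), np.float64(1.0))
bar ends (array([ 457.4, -176.8,  117.3]), np.float64(3.5)) (array([ 438.8, -286.2,  123.1]), np.float64(2.4))
U (array([ 530.2, -143.1,   43.8]), np.float64(0.6)) L (array([574.9, 287.5,  54.1]), np.float64(3.2))
U (array([ 500.1, -338.2,   48.5]), np.float64(0.8)) L (array([538.8,  88.6,  55.7]), np.float64(2.3))
U (array([ 367. , -319.3,   47.8]), np.float64(0.8)) L (array([404.4, 116.1,  59.3]), np.float64(0.5))
U (array([ 396.6, -124.2,   43.9]), np.float64(1.1)) L (array([441.7, 311.1,  54.2]), np.float64(5.5))
U base side bottom [[276.75 285.75]] rim-> [[289.92669011 274.4628505 ]]
```

apply_moves([
  [[0,0,0,0,0,0,45],[0,0,0,0,0,0,45],[0,0,0,0,0,0,45],[0,0,0,0,0,0,45],[0,0,0,0,0,0,45],[0,0,0,0,0,0,45],[0,0,0,0,0,0,45],[0,0,0,0,0,0,45]],
])

```text
clock: 5.6
tool_pos: [0.4482, -0.2306, 0.0983]
tcp_rot: [-180.0, 0.0, 81.7]
force: [0.1, 0.5, 0.1]
finger_gap: 0.45
```

Run:
```python
from plan import *
rows([([.4492,-.2302,.25],[180,0,81.6])])
d=env.get_image("wrist");s=env.get_image("side")
im=d["image"][100:300,160:350];cv2.imwrite("pics/w4z.png",cv2.resize(im,None,fx=3,fy=3,interpolation=cv2.INTER_CUBIC)[:,:,::-1])
S=s["image"][180:260,230:330];cv2.imwrite("pics/s4z.png",cv2.resize(S,None,fx=6,fy=6,interpolation=cv2.INTER_CUBIC)[:,:,::-1])
```

```text
t 5.6 p [ 448.2 -230.6   98.3] rpy [-180.      0.     81.67] F [0.15 0.46 0.09] tq [-0.08  0.1   0.01] gap 0.4497 q [-23.  19.  52. 120. -20.  50.  32.]
[   0.5    0.9 -151.7] [-0.    0.    0.07]
```

View pics/w4z.png

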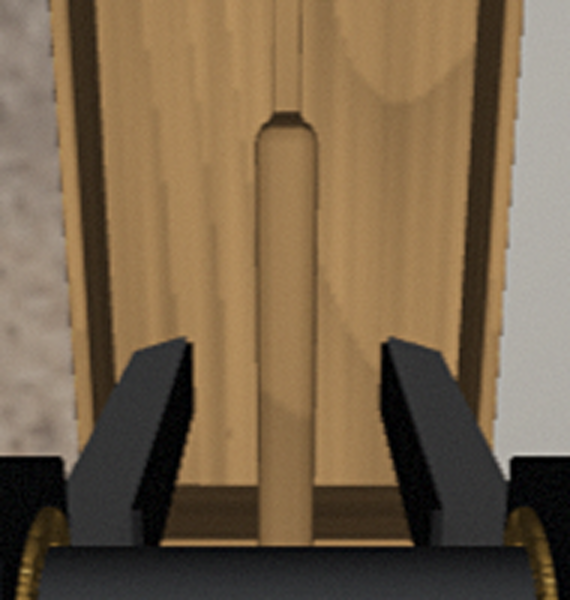

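View pics/s4z.png

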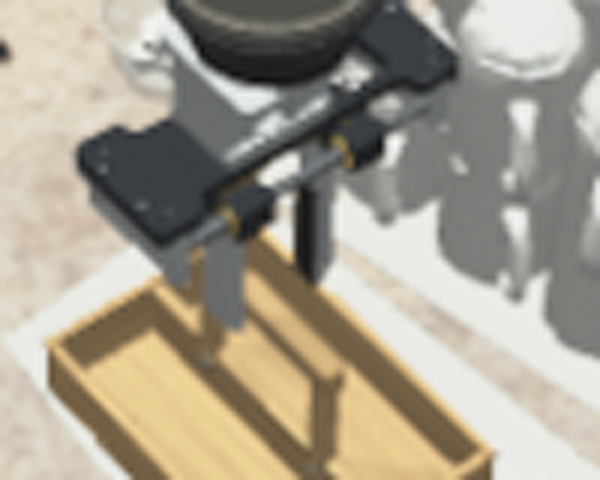

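apply_moves([
  [[0,0,8,0,0,0,45],[0,0,16,0,0,0,45],[0,0,24,0,0,0,45],[0,0,30,0,0,0,45],[0,0,30,0,0,0,45],[0,0,30,0,0,0,45]],
])

```text
clock: 6.2
tool_pos: [0.4478, -0.2308, 0.0678]
tcp_rot: [-179.9, 0.0, 81.6]
force: [-0.5, 0.0, 0.3]
finger_gap: 0.446
```

Run:
```python
from plan import *
rows([([.4492,-.2302,.25],[180,0,81.6])])
d=env.get_image("wrist");s=env.get_image("side")
im=d["image"][100:300,160:350];cv2.imwrite("pics/w5z.png",cv2.resize(im,None,fx=3,fy=3,interpolation=cv2.INTER_CUBIC)[:,:,::-1])
S=s["image"][180:260,230:330];cv2.imwrite("pics/s5z.png",cv2.resize(S,None,fx=6,fy=6,interpolation=cv2.INTER_CUBIC)[:,:,::-1])
```

```text
t 6.2 p [ 447.8 -230.8   67.8] rpy [-1.7993e+02  2.0000e-02  8.1640e+01] F [-0.5   0.01  0.26] tq [-0.04  0.09 -0.03] gap 0.4457 q [-20.  22.  49. 121. -23.  46.  35.]
[   0.7    1.1 -182.2] [-0.07  0.02  0.04]
```

View pics/w5z.png

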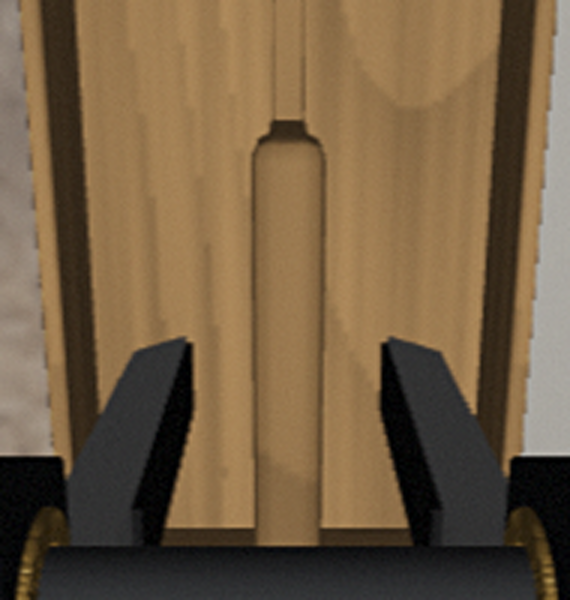

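View pics/s5z.png

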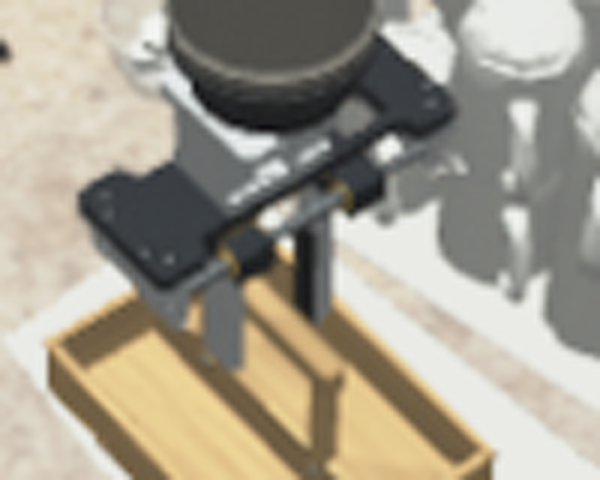

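apply_moves([
  [[0,0,0,0,0,0,5],[0,0,0,0,0,0,5],[0,0,0,0,0,0,5],[0,0,0,0,0,0,5],[0,0,0,0,0,0,5],[0,0,0,0,0,0,5],[0,0,0,0,0,0,5],[0,0,0,0,0,0,5]],
])

```text
clock: 6.97
tool_pos: [0.4482, -0.2305, 0.0683]
tcp_rot: [-180.0, -0.0, 81.7]
force: [-0.3, 1.3, 2.7]
finger_gap: 0.141
```

Run:
```python
from plan import *
rows([([.4492,-.2302,.25],[180,0,81.6])])
```

```text
t 6.97 p [ 448.2 -230.5   68.3] rpy [-180.     -0.     81.67] F [-0.27  1.29  2.71] tq [0.07 0.2  0.04] gap 0.1406 q [-20.  22.  49. 121. -23.  46.  35.]
[   0.5    0.9 -181.7] [-0.   -0.    0.07]
```

apply_moves([
  [[0,0,-5,0,0,0,5],[0,0,-15,0,0,0,5],[0,0,-40,0,0,0,5],[0,0,-70,0,0,0,5],[0,0,-100,0,0,0,5],[0,0,-130,0,0,0,5],[0,0,-150,0,0,0,5],[0,0,-150,0,0,0,5],[0,0,-150,0,0,0,5],[0,0,-150,0,0,0,5]],
])

```text
clock: 7.8
tool_pos: [0.4478, -0.2301, 0.2177]
tcp_rot: [-180.0, -0.0, 81.7]
force: [-0.2, 0.6, -2.6]
finger_gap: 0.139
```

Run:
```python
from plan import *
rows([([.46,0.0,.24],[180,0,80.5]),([.4895,.1997,.24],[180,0,79.35]),([.4895,.1997,.21],[180,0,79.35])])
d=env.get_image("wrist");cv2.imwrite("pics/w6.png",d["image"][:,:,::-1])
d=env.get_image("side");cv2.imwrite("pics/s6.png",d["image"][:,:,::-1])
```

```text
t 7.8 p [ 447.8 -230.1  217.7] rpy [-1.7996e+02 -3.0000e-02  8.1690e+01] F [-0.21  0.59 -2.61] tq [-0.07  0.09 -0.03] gap 0.1388 q [-33.   8.  59. 113.  -7.  64.  21.]
[229.5 -21.2 -22.2] [-0.04 -0.03  1.19]
[431.4 -20.9 -22.1] [-0.04 -0.03  2.34]
[431.4 -20.9   7.9] [-0.04 -0.03  2.34]
```

View pics/w6.png

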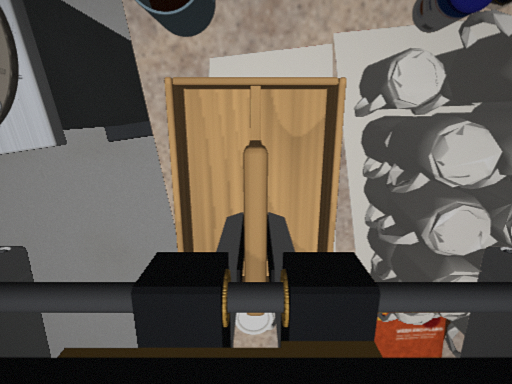

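View pics/s6.png

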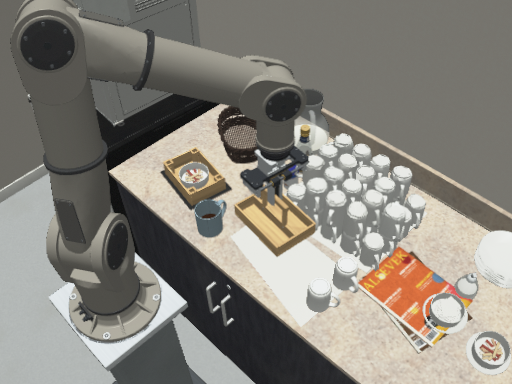

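apply_moves([
  [[10,-1,-2,0,0,0.1,5],[30,-3,-6,0,0,0.2,5],[60,-6,-12,0,0,0.4,5],[92,-9,-18,0,0,0.6,5],[124,-12,-22,0,0,0.8,5],[156,-15,-22,0,0,1,5],[188,-18,-22,0,0,1.1,5],[220,-20,-22,0,0,1.2,5],[252,-21,-22,0,0,1.4,5],[284,-21,-22,0,0,1.6,5]],
])

```text
clock: 8.73
tool_pos: [0.4678, 0.0547, 0.2393]
tcp_rot: [-179.9, 0.1, 80.0]
force: [1.3, -0.1, -3.9]
finger_gap: 0.14
```

Run:
```python
from plan import *
rows([([.4895,.1997,.24],[180,0,79.35]),([.4895,.1997,.20],[180,0,79.35])])
```

```text
t 8.73 p [467.8  54.7 239.3] rpy [-1.7992e+02  5.0000e-02  8.0040e+01] F [ 1.27 -0.15 -3.87] tq [-0.09 -0.02 -0.05] gap 0.14 q [-56.  -0.  42. 114.   0.  66. -24.]
[146.5  -3.7  -0.8] [-0.08  0.05  0.69]
[146.5  -3.7  39.2] [-0.08  0.05  0.69]
```

apply_moves([
  [[30,-1,0,0,0,0.2,5],[60,-2,0,0,0,0.3,5],[90,-3,0,0,0,0.5,5],[118,-3.5,4,0,0,0.6,5],[138,-3.5,14,0,0,0.7,5],[146,-3.5,28,0,0,0.7,5],[146,-3.5,40,0,0,0.7,5],[146,-3.5,50,0,0,0.7,5],[146,-3.5,50,0,0,0.7,5],[146,-3.5,50,0,0,0.7,5]],
])

```text
clock: 9.57
tool_pos: [0.4901, 0.197, 0.1896]
tcp_rot: [-179.9, 0.1, 79.3]
force: [-0.3, 0.7, -3.0]
finger_gap: 0.142
```

Run:
```python
from plan import *
for n in ("top","side","wrist"):
    d=env.get_image(n)
    if n=="top": im=d["image"][170:290,90:230]; im=cv2.resize(im,None,fx=5,fy=5,interpolation=cv2.INTER_CUBIC); im=np.clip(im*1.5,0,255).astype(np.uint8)
    elif n=="side": im=cv2.resize(d["image"][110:230,130:270],None,fx=5,fy=5,interpolation=cv2.INTER_CUBIC)
    else: im=d["image"]
    cv2.imwrite(f"pics/{n}7.png",im[:,:,::-1])
rows([([.4895,.1997,.20],[180,0,79.35]),([.4895,.1997,.135],[180,0,79.35])])
```

```text
t 9.72 p [490.8 197.7 190.9] rpy [ 1.7997e+02 -4.0000e-02  7.9330e+01] F [ 0.18  0.5  -3.19] tq [-0.1   0.05 -0.05] gap 0.1468 q [-61.  11.  36. 111.  -7.  61. -32.]
[ 1.8 -1.6 -9.1] [ 0.03 -0.04 -0.02]
[ 1.7 -1.7 55.9] [ 0.03 -0.04 -0.02]
```

View pics/top7.png

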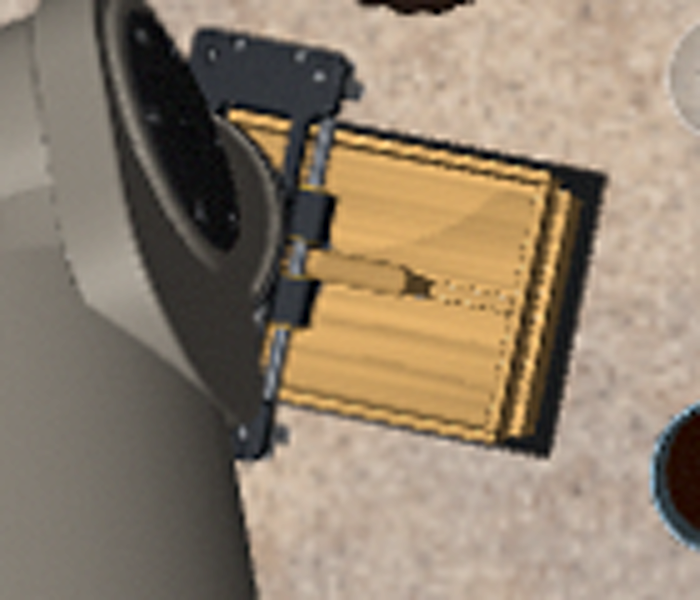

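View pics/side7.png

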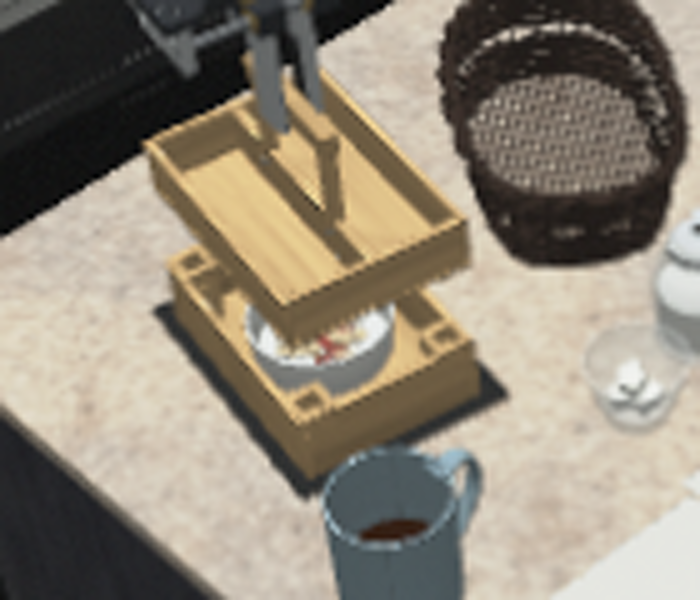

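View pics/wrist7.png

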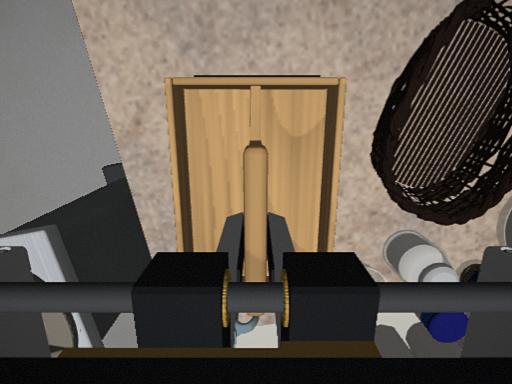

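```bash
cat > pk.py <<'E'
from fit import *
def cen(P,dz): # right-edge corners ++.. here (+x,-y),(-x,-y)
    w=atz(t,P,dz); return w
E
python3 - <<'E'
from fit import *
f=lambda P:(np.array(P,float)+.5)/5-.5+[90,170]
g=lambda P:(np.array(P,float)+.5)/5-.5+[130,110]
u=np.array([[1,0]])
a=np.radians(-10.65);Rz=np.array([[np.cos(a),-np.sin(a)],[np.sin(a),np.cos(a)]])
def c(d,px,z,L): 
    w=atz(d,px,z)[:,:2]; return ((w-np.array(L)@Rz.T)*1000).round(1)
print("upper top",c(t,f([(550,174),(497,440)]),.1766,[(.07,-.1),(-.07,-.1)]))
print("lower top",c(t,f([(577,192),(515,438)]),.060,[(.07,-.1),(-.07,-.1)]))
print("lower edge in zb",c(t,lt,.06,sg*[.07,.1]))
print("upper side (right,bottom,left)",c(s,g([(467,222),(290,305),(148,147)]),.1766,[(.07,-.1),(-.07,-.1),(-.07,.1)]))
print("lower side (right,bottom,left)",c(s,g([(480,345),(303,423),(168,265)]),.060,[(.07,-.1),(-.07,-.1),(-.07,.1)]))
print("lower side old",c(s,ls,.06,sg*[.07,.1]))
# predicted overlay for U at TCP
E
```

```text
upper top [[488.1 197.3]
 [491.4 195.6]]
lower top [[489.7 198.3]
 [489.7 204.7]]
lower edge in zb [[488.2 199.3]
 [489.  198.6]
 [491.5 201.5]
 [489.9 200. ]]
upper side (right,bottom,left) [[482.9 189.6]
 [490.6 188. ]
 [485.9 182.7]]
lower side (right,bottom,left) [[485.8 191.4]
 [491.5 197.6]
 [487.5 191.3]]
lower side old [[482.6 197.6]
 [484.9 197.2]
 [491.4 200.7]
 [490.5 192. ]]
```

apply_moves([
  [[2,0,10,0,0,0,5],[2.5,-0.5,22,0,0,0,5],[2.5,-0.5,34,0,0,0,5],[2.5,-0.5,43,0,0,0,5],[2.5,-0.5,48,0,0,0,5],[2.5,-0.5,51,0,0,0,5],[2.5,-0.5,51,0,0,0,5],[2.5,-0.5,51,0,0,0,5]],
])

```text
clock: 10.48
tool_pos: [0.4905, 0.2005, 0.1395]
tcp_rot: [180.0, -0.0, 79.4]
force: [0.0, 0.1, -2.4]
finger_gap: 0.144
```

Run:
```python
from plan import *
for n in ("top","side"):
    d=env.get_image(n)
    if n=="top": im=d["image"][180:270,120:220]; im=cv2.resize(im,None,fx=7,fy=6.5,interpolation=cv2.INTER_CUBIC); im=np.clip(im*1.5,0,255).astype(np.uint8)
    else: im=cv2.resize(d["image"][120:220,145:245],None,fx=6,fy=6,interpolation=cv2.INTER_CUBIC)
    cv2.imwrite(f"pics/{n}8.png",im[:,:,::-1])
rows([([.4895,.1997,.135],[180,0,79.35])])
```

```text
t 10.58 p [490.6 200.6 139.8] rpy [ 1.7997e+02 -3.0000e-02  7.9370e+01] F [ 0.87 -0.67 -2.38] tq [-0.1   0.04  0.  ] gap 0.1442 q [-59.  14.  36. 114. -10.  54. -29.]
[-1.1 -1.   4.8] [ 0.03 -0.03  0.02]
```

View pics/top8.png

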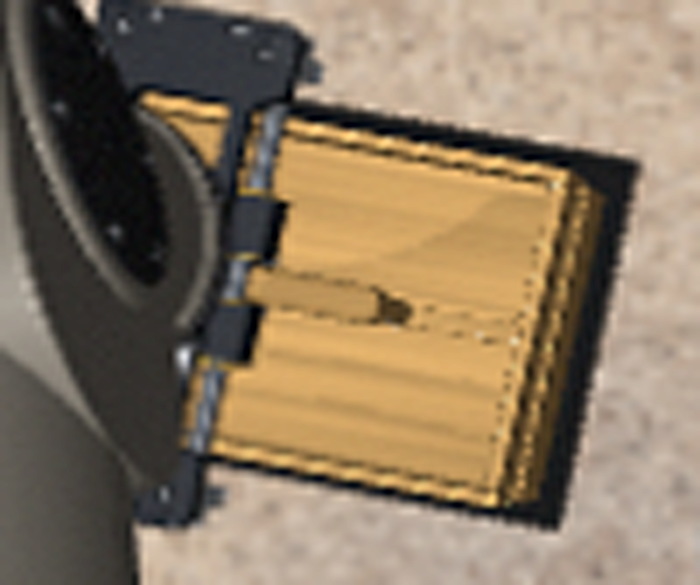

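View pics/side8.png

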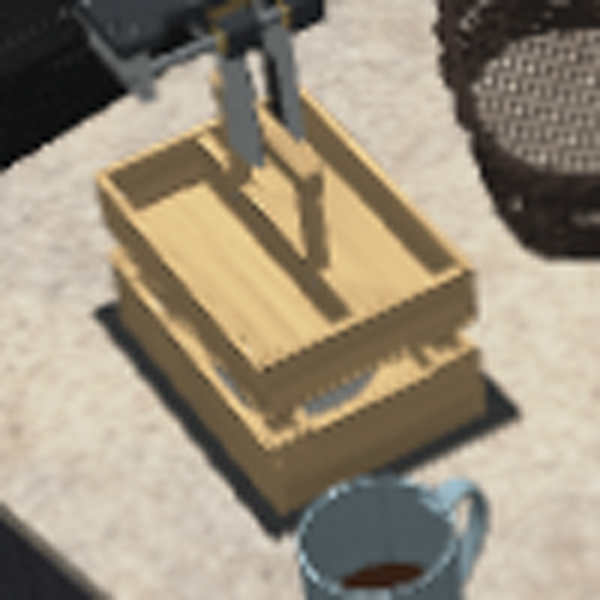

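Run:
```python
from fit import *
g=lambda P:(np.array(P,float)+.5)/6-.5+[145,120]
ft=lambda P:(np.array(P,float)+.5)/[7,6.5]-.5+[120,180]
a=np.radians(-10.65);Rz=np.array([[np.cos(a),-np.sin(a)],[np.sin(a),np.cos(a)]])
L=np.array([(.07,-.1),(-.07,-.1),(-.07,.1)])
def r(d,px,z,L=L): w=atz(d,px,z)[:,:2]; x=(w-L@Rz.T)*1000; print(x.round(1).tolist(),x.mean(0).round(1))
zu=.1398-.0683+.054
for b in (0,-.006):
    r(s,g([(472,270),(262,374),(97,177)]),zu+b); r(s,g([(478,346),(273,444),(112,260)]),.06+b)
r(t,ft([(570,174),(500,500)]),zu,L[:2]); r(t,ft([(600,193),(530,503)]),.06,L[:2])
```

```text
[[483.8, 194.4], [487.9, 191.1], [487.7, 189.4]] [486.5 191.7]
[[487.1, 199.6], [493.1, 200.0], [486.6, 189.9]] [488.9 196.5]
[[487.8, 199.4], [491.2, 196.2], [491.3, 195.6]] [490.1 197.1]
[[490.9, 204.3], [496.3, 204.9], [489.9, 195.7]] [492.4 201.6]
[[488.0, 200.7], [493.1, 198.7]] [490.6 199.7]
[[486.1, 197.5], [490.5, 197.2]] [488.3 197.3]
```

apply_moves([
  [[0,0,3,0,0,0,5],[0,0,6,0,0,0,5],[0,0,8,0,0,0,5],[0,0,9,0,0,0,5],[0,0,10,0,0,0,5],[0,0,11,0,0,0,5],[0,0,11,0,0,0,5],[0,0,11,0,0,0,5]],
])

```text
clock: 11.35
tool_pos: [0.4903, 0.2004, 0.1283]
tcp_rot: [-180.0, 0.0, 79.4]
force: [0.1, -0.3, -3.3]
finger_gap: 0.145
```

Run:
```python
from plan import *
rows([([.4895,.1997,.135],[180,0,79.35])])
```

```text
t 11.35 p [490.3 200.4 128.3] rpy [-1.800e+02  1.000e-02  7.937e+01] F [ 0.07 -0.31 -3.33] tq [-0.05  0.06  0.05] gap 0.1453 q [-59.  15.  35. 115. -11.  53. -29.]
[-0.8 -0.7 -6.7] [-0.    0.01  0.02]
```

apply_moves([
  [[0,0,1,0,0,0,5],[0,0,2,0,0,0,5],[0,0,2.5,0,0,0,5],[0,0,2.5,0,0,0,5]],
])

```text
clock: 11.68
tool_pos: [0.4902, 0.2004, 0.1256]
tcp_rot: [-180.0, 0.0, 79.4]
force: [-0.1, -0.3, -2.6]
finger_gap: 0.144
```

Run:
```python
from plan import *
rows([([.4895,.1997,.135],[180,0,79.35])])
```

```text
t 11.68 p [490.2 200.4 125.6] rpy [-1.7999e+02  1.0000e-02  7.9370e+01] F [-0.12 -0.32 -2.57] tq [0.01 0.08 0.02] gap 0.1435 q [-59.  16.  35. 115. -11.  53. -28.]
[-0.8 -0.6 -9.4] [-0.01  0.01  0.02]
```

apply_moves([
  [[0,0,1,0,0,0,5],[0,0,2,0,0,0,5],[0,0,3,0,0,0,5],[0,0,3,0,0,0,5]],
])

```text
clock: 12.02
tool_pos: [0.4902, 0.2004, 0.1226]
tcp_rot: [-180.0, 0.0, 79.4]
force: [-0.1, 0.1, -3.5]
finger_gap: 0.146
```

Run:
```python
from plan import *
rows([([.4895,.1997,.135],[180,0,79.35])])
d=env.get_image("side");im=cv2.resize(d["image"][120:220,145:245],None,fx=6,fy=6,interpolation=cv2.INTER_CUBIC)
cv2.imwrite(f"pics/side9.png",im[:,:,::-1])
```

```text
t 12.02 p [490.2 200.4 122.6] rpy [-1.7999e+02  1.0000e-02  7.9370e+01] F [-0.1   0.09 -3.51] tq [-0.04  0.04 -0.03] gap 0.146 q [-59.  16.  35. 115. -11.  52. -28.]
[ -0.8  -0.6 -12.4] [-0.01  0.01  0.02]
```

View pics/side9.png

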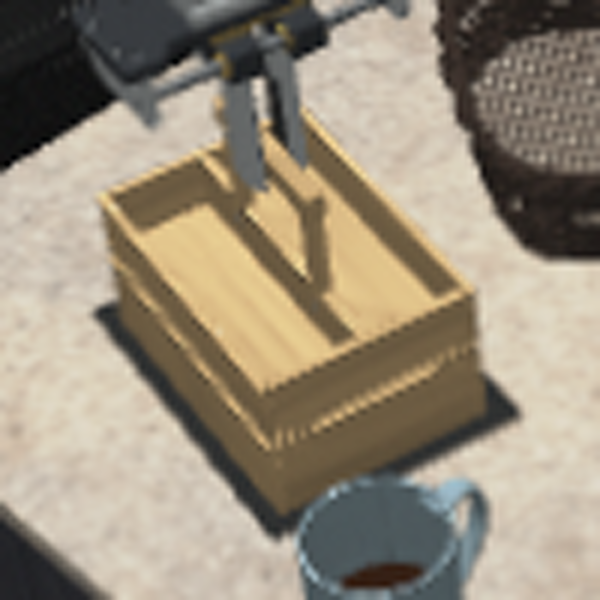

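apply_moves([
  [[0,0,0.7,0,0,0,5],[0,0,1.4,0,0,0,5],[0,0,2,0,0,0,5],[0,0,2.5,0,0,0,5],[0,0,2.5,0,0,0,5]],
])

```text
clock: 12.48
tool_pos: [0.4903, 0.2004, 0.1202]
tcp_rot: [-180.0, 0.0, 79.4]
force: [0.7, 1.1, -4.5]
finger_gap: 0.147
```

Run:
```python
from plan import *
rows([([.4895,.1997,.135],[180,0,79.35])])
```

```text
t 12.48 p [490.3 200.4 120.2] rpy [-1.7999e+02  1.0000e-02  7.9360e+01] F [ 0.7   1.09 -4.47] tq [-0.02  0.12 -0.03] gap 0.1469 q [-59.  16.  35. 115. -12.  52. -28.]
[ -0.8  -0.6 -14.8] [-0.01  0.01  0.01]
```

apply_moves([
  [[0,0,0.5,0,0,0,5],[0,0,1,0,0,0,5],[0,0,1,0,0,0,5],[0,0,1,0,0,0,5]],
])

```text
clock: 12.82
tool_pos: [0.4905, 0.2005, 0.1194]
tcp_rot: [180.0, -0.0, 79.4]
force: [-0.4, -1.3, -0.2]
finger_gap: 0.146
```

Run:
```python
from plan import *
rows([([.4895,.1997,.135],[180,0,79.35])])
```

```text
t 12.82 p [490.5 200.5 119.4] rpy [ 1.7999e+02 -1.0000e-02  7.9370e+01] F [-0.35 -1.31 -0.25] tq [-0.13  0.19 -0.03] gap 0.1456 q [-59.  16.  35. 115. -12.  52. -28.]
[ -1.   -0.8 -15.6] [ 0.01 -0.01  0.02]
```

apply_moves([
  [[0,0,0.6,0,0,0,5],[0,0,0.6,0,0,0,5],[0,0,0.6,0,0,0,5]],
])

```text
clock: 13.07
tool_pos: [0.4905, 0.2005, 0.1188]
tcp_rot: [180.0, -0.0, 79.4]
force: [-0.3, -0.2, 2.7]
finger_gap: 0.144
```

Run:
```python
from plan import *
rows([([.4895,.1997,.135],[180,0,79.35])])
d=env.get_image("side");im=cv2.resize(d["image"][120:220,145:245],None,fx=6,fy=6,interpolation=cv2.INTER_CUBIC)
cv2.imwrite(f"pics/side10.png",im[:,:,::-1])
```

```text
t 13.07 p [490.5 200.5 118.8] rpy [ 1.7999e+02 -1.0000e-02  7.9370e+01] F [-0.3  -0.15  2.67] tq [-0.12  0.22 -0.02] gap 0.1443 q [-58.  16.  35. 115. -12.  52. -28.]
[ -1.   -0.8 -16.2] [ 0.01 -0.01  0.02]
```

View pics/side10.png

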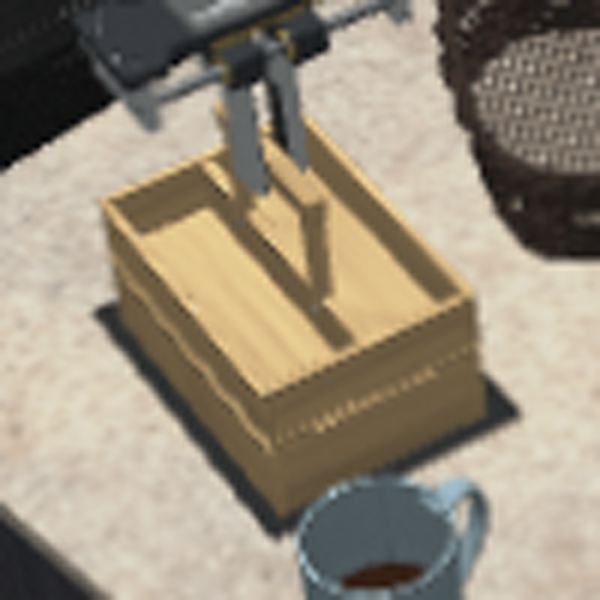

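apply_moves([
  [[0,0,0,0,0,0,20],[0,0,0,0,0,0,30],[0,0,0,0,0,0,50],[0,0,0,0,0,0,50],[0,0,0,0,0,0,50],[0,0,0,0,0,0,50],[0,0,0,0,0,0,50],[0,0,0,0,0,0,50],[0,0,0,0,0,0,50],[0,0,0,0,0,0,50]],
])

```text
clock: 13.95
tool_pos: [0.4903, 0.2004, 0.1187]
tcp_rot: [-180.0, 0.0, 79.4]
force: [0.5, -0.2, -0.9]
finger_gap: 0.499
```

apply_moves([
  [[0,0,-5,0,0,0,50],[0,0,-15,0,0,0,50],[0,0,-35,0,0,0,50],[0,0,-60,0,0,0,50],[0,0,-90,0,0,0,50],[0,0,-120,0,0,0,50],[0,0,-140,0,0,0,50],[0,0,-140,0,0,0,50],[0,0,-140,0,0,0,50]],
])

```text
clock: 14.7
tool_pos: [0.4909, 0.2007, 0.2603]
tcp_rot: [179.9, -0.1, 79.4]
force: [0.0, -0.1, -0.7]
finger_gap: 0.504
```

Run:
```python
from plan import *
rows([([.4895,.1997,.135],[180,0,79.35])])
d=env.get_image("side");im=cv2.resize(d["image"][120:220,145:245],None,fx=6,fy=6,interpolation=cv2.INTER_CUBIC)
cv2.imwrite(f"pics/side11.png",im[:,:,::-1])
d=env.get_image("wrist");cv2.imwrite("pics/w11.png",d["image"][:,:,::-1])
```

```text
t 14.7 p [490.9 200.7 260.3] rpy [ 1.7991e+02 -1.3000e-01  7.9370e+01] F [ 0.04 -0.08 -0.71] tq [-0.12  0.07  0.03] gap 0.5039 q [-63.   7.  37. 106.  -4.  69. -35.]
[ -1.5  -1.3 125.3] [ 0.09 -0.13  0.02]
```

View pics/side11.png

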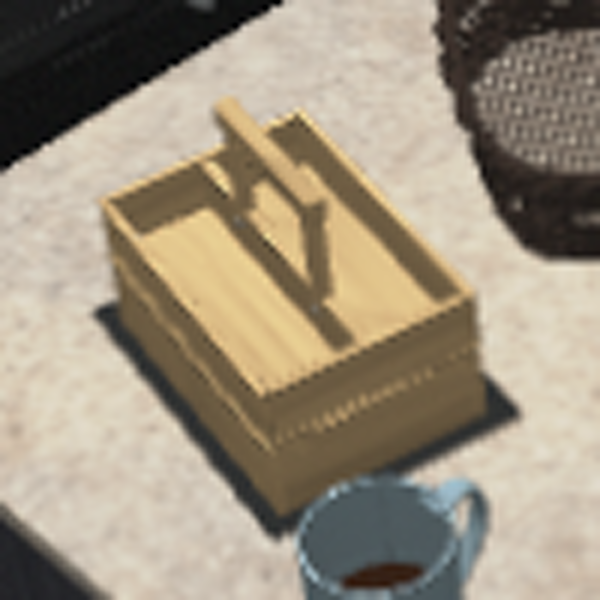

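View pics/w11.png

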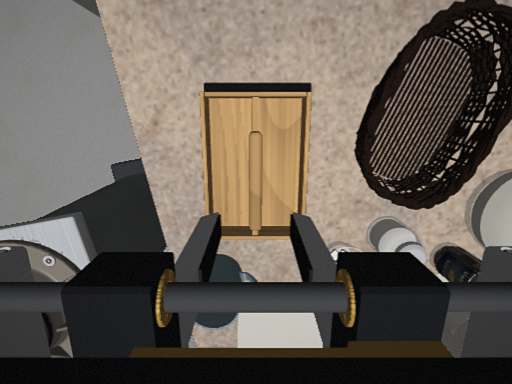

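```bash
python3 -c "
from station import env
o=env.get_obs();print(o['clock'],o['force'],abs(o['qvel']).max());print(env.sign_off())"
```

```text
14.8 [-0.63177159  0.29875378 -0.05457343] 0.763191761943274
the job is handed in; nothing more can be done
None
```

The loose tray is stacked on the mat tray and released, and the job was handed in at 14.8 s. It gave no verdict.

I gripped the tray by its bar, lifted it over and lowered it in small steps. All four feet went into the sockets without catching. It first touched at a tool height of about 119.4 mm, against 120.3 mm expected. The last push on the blocks was about 6 N by the wrist sensor. I then opened the fingers and raised the tool about 140 mm clear.

**Last checks:** the side picture showed the upper tray level and flush, with an even seam all round. The wrist force was near zero. The blue mug had not moved in the pictures. I did not measure the final pose or check the other bystanders one by one.

**What failed or disagreed:**
- **First grasp missed:** the fingers closed above the bar and touched nothing. In the pictures the fingertips sit about 30 mm short of the reported tool point, so I went 30 mm lower and gripped on the second try.
- **Camera disagreement:** the side and top cameras differed by up to about 7 mm on where the upper tray sat over the lower one. I set the position between the two estimates and relied on the touch during lowering.

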